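# Fit the ejector plate and slicing disc on the vegetable cutter's shaft

### The job

Get the vegetable cutter ready for slicing: hang the white ejector plate by its centre hole on the slanted drive shaft first, vanes up, then the slicing disc on the same shaft on top of it, blades up, each right home so that it sits flat on its seat. Lower them on gently rather than letting them drop, and leave the pusher and the bottle standing where they are.

Things in the scene. Friction and masses are not known exactly. Their poses are not given: they have to be found in the camera images.
- machine: the vegetable cutter with its feed head off, fixed: a grey motor base 270 x 230 mm under a round open cutting chamber that slants 30 degrees towards the machine's front; highest rim about 270 mm up. A loose steel pan, 62 mm high, stands in front under its chute. Origin: on the bench under the chamber's centre; x points to the machine's rear (chamber and outlet chute slant down to -x), z up
- drive_shaft: slanted drive shaft in the chamber: plain round steel post, 18 mm diameter, tip 68 mm from the chamber floor and tapered to 10 mm across over the last 12 mm; seat collar at its foot, 40 mm across, 4 mm high. Origin: on the shaft's axis at the chamber floor, 165 mm above the bench; z runs up along the shaft, 30 degrees from vertical, leaning to the machine's front; y level
- chamber_rim (a point): centre of the round mouth of the cutting chamber, on the shaft's axis 55 mm from the chamber floor; axes as the drive shaft's. The chamber is 196 mm across inside, its wall 8 mm thick and 55 mm high all round but for the chute's opening at -x, where the chute is roofed at the same height
- ejector_hub (a point): the ejector plate, lying loose, hub up: white plastic disc, 176 mm across, 6 mm thick, 0.13 to 0.2 kg, with a round centre hub 36 mm across and 34 mm high in all, a 22 mm hole right through it, and three vanes up to 19 mm above the underside, 52 to 88 mm from the axis. Point: on the hub's axis half-way up, 17 mm above the underside; z out of the hub's top
- ejector_seat (a point): fixed point on the shaft's axis, 21 mm from the chamber floor, where the middle of the ejector plate's hub comes when its underside sits on the collar; axes as the drive shaft's
- disc_hub (a point): the slicing disc, lying loose, hub up: metal disc, 184 mm across, 4 mm thick, 0.36 to 0.57 kg, with a round centre hub 36 mm across and 34 mm high in all, a 22 mm hole right through it, and two low blades along its x axis, up to 11 mm above the underside, 27 to 87 mm from the axis. Point: on the hub's axis half-way up, 17 mm above the underside; z out of the hub's top
- disc_seat (a point): fixed point on the shaft's axis, 55 mm from the chamber floor, where the middle of the slicing disc's hub comes when its underside sits on the top of the ejector plate's hub; axes as the drive shaft's
- pusher_mid (a point): grey plastic feed pusher standing upright, loose: round bar 52 mm across with a 74 mm flange on top, 138 mm high; the point lies on its axis half-way up, z up. Leave it
- bottle_mid (a point): clear plastic bottle with a black cap standing upright, loose, 62 mm across and 190 mm high; the point lies on its axis half-way up, z up. Leave it
Things that resemble listed ones, but are neither listed nor needed, are in the scene too. Leave any blue or turquoise look-alike of the part that bears disc_hub alone.

How it is judged:
By the outcome, as a careful person would: the job done as asked, in the order asked, and still so for the second after the job is handed in, with the robot touching nothing.
It also fails if it takes over 72 s, if anything falls off the work surface, if the arm or the gripper's body presses on something with over 40 N, if the wrist force passes 120 N, or if a joint passes its speed limit or range.

### The arm

A 6-joint arm with a two-finger parallel gripper is mounted at the origin on the work surface. World frame = base frame: x ahead of the robot, y to its left, z up, the work surface at z = 0. Lengths are in mm, angles in rad, forces in N, time in s.
With the tool pointing down it reaches from about 350 to 875 mm from the base axis. Payload 4.2 kg.
Tool frame: the origin (TCP) lies at the very end of the fingers, on their centre line; the grasp point (between the pads) lies 19 mm behind it; z points along the fingers, y is the line along which they close (so a half turn about z gives the same grasp; the last joint's range is limited). The gripper opens to 85 mm and grips with 20 to 120 N. Pads are 22 mm wide; open, the fingers measure 114 mm over their backs; the gripper's body (76 mm by 85 mm) begins 54 mm behind the grasp point. The pads swing forward as they close: fully open they stand 13 mm farther back than shut.
Start: joints at [1.533, 0.385, 0.008, 0, -1.194, -0.259], TCP at [182.756, 597.662, 231.312] pointing down, gripper open.
Joint ranges: [-3.14, 3.14], [-1.21, 2.06], [-1.07, 1.41], [-3.16, 2.05], [-2.99, -0.16], [-3.1, 3.1]. Speed limits (rad/s): [2.79, 2.79, 3.14, 3.14, 3.14, 3.14].

### API

Orientations are given as a unit quaternion [x, y, z, w].
In Python, from bench import read_state, get_image, camera_model, job_done gives the robot as it stands.
- The arm moves only by the shell command python3 -m handwheel 'ROWS'. ROWS is JSON, a list of rows, each a list of 7 numbers: the shift along the tool's x, y, z in m, then the turn, a rotation vector about the tool's x, y, z in rad, then the gripper's target within -1 to 1 (fully open at 1, half-way at 0, shut at -1). In form: [[dx, dy, dz, wx, wy, wz, jaw], ...]. A call has 1 to 10 rows; each row is the pose to reach, as a shift and turn from the pose commanded when the call began, along the tool's axes at that moment; what a row does not reach only later rows make up. A row lasts 1/8 s, in which the tool goes at most 62.5 mm and 10.7 degrees, less where a joint would pass 70% of its speed; a pose out of reach is approached as far as the arm can. A call with a gripper value outside its range is refused whole. The fingers move at their own pace and stop on an object; the grip force is fixed at half the most. Time passes only in rows, so rows that repeat a pose let the fingers close. It gives the time, the measured TCP pose, the force, the opening and the grip force at its end, in the units of the state.
- read_state(): the state, without advancing time (a new reading comes with each control period).
- get_image(name): name is "scene" or "top" or "wrist"; returns (picture, depth): 384x512x3 uint8, blue, green, red; 384x512 float32, mm along the optical axis (not along the pixel's ray), 0 where there is no reading.
- camera_model(name): a dict with "K" (3x3 intrinsics, pixels), "rvec" (rotation vector, rad) and "tvec" (3), from world to camera coordinates, as OpenCV has them; the wrist camera has in their place "hand_eye" (4x4, takes a point from camera to tool coordinates, whose origin is the TCP and whose axes are the flange's). Camera axes: x right, y down, z forward; pixel columns grow to the right and rows downward; lengths in mm; the calibration is good to about 2 mm. A picture is of the moment at which its call begins: read the wrist's pose just before it. camera_model takes no time and is no camera call.
- job_done(): hands the job in; it is judged then, once.
The state is a dict: "clock": time; "joints": joint angles; "joint_vel": joint speeds; "joint_efforts": joint torques, N m; "position": TCP position; "ee_rot": TCP orientation; "contact_force": force on the tool from outside, world axes, zero at the start; "wrist_torque": the same for the moment, N m; "gripper_width": finger opening in mm; "grasp_force": force on a finger pad.
Only numpy, scipy, OpenCV 4.12 (cv2) and the standard library are available. Lean on these libraries where they do the work, as an engineer would, in place of code of your own. Each camera call takes 0.05 s, during which the arm holds its last target. There are 200 camera calls.

## Working session

There is one attempt and no reset: what is moved stays moved. The work goes in short steps, Python scripts to look and compute and a shell command to move; the robot and the scene stay as the last step left them, time stands still between calls to the robot, and variables do not carry over. Pictures are saved under pics/ and viewed, at most 10 in all, crops included, and the job is handed in when it is done.

```bash
mkdir -p pics
cat > h.py <<'E'
import numpy as np, cv2
from scipy.spatial.transform import Rotation as R
from bench import read_state, get_image, camera_model
def cam(name, st=None):
    m=camera_model(name); K=np.array(m["K"],float)
    if name=="wrist":
        st=st or read_state(); T=np.eye(4); T[:3,:3]=R.from_quat(st["ee_rot"]).as_matrix(); T[:3,3]=st["position"]
        C=T@np.array(m["hand_eye"],float); return K,C
    r=cv2.Rodrigues(np.array(m["rvec"],float))[0]; C=np.eye(4); C[:3,:3]=r.T; C[:3,3]=-r.T@np.array(m["tvec"],float).ravel(); return K,C
def cloud(depth,K,C):
    v,u=np.indices(depth.shape); P=np.stack([(u-K[0,2])/K[0,0]*depth,(v-K[1,2])/K[1,1]*depth,depth],-1)
    return P@C[:3,:3].T+C[:3,3]
def ray(u,v,z,K,C):
    d=C[:3,:3]@np.array([(u-K[0,2])/K[0,0],(v-K[1,2])/K[1,1],1]); return C[:3,3]+d*(z-C[2,3])/d[2]
def shot(name):
    st=read_state(); im,d=get_image(name); K,C=cam(name,st); return np.asarray(im),np.asarray(d),K,C
E
python3 - <<'E'
from h import *
ims=[]
for n in("scene","top"):
    im,d,K,C=shot(n); np.savez(n+".npz",im=im,d=d,K=K,C=C); print(n,C.round(2).tolist(),K[0,0]); ims.append(im)
    cv2.imwrite(f"pics/{n}.png",cv2.resize(im,(768,576)))
print(read_state())
print(camera_model("wrist"))
E
```

```text
scene [[-0.38, 0.54, -0.75, 1786.84], [0.93, 0.23, -0.3, 667.71], [0.01, -0.81, -0.59, 1208.28], [0.0, 0.0, 0.0, 1.0]] 496.70647658654167
top [[-0.0, -1.0, 0.07, 330.26], [-1.0, 0.0, 0.01, 103.96], [-0.01, -0.07, -1.0, 1310.17], [0.0, 0.0, 0.0, 1.0]] 356.3107438136755
{'clock': 0.1, 'joints': array([ 1.53263875e+00,  3.85484258e-01,  6.74016485e-03, -4.26690133e-04,
       -1.19406241e+00, -2.58605695e-01]), 'joint_vel': array([-0.00218208,  0.00068523,  0.00241703,  0.00170346, -0.00017943,
       -0.00079372]), 'joint_efforts': array([-2.04121852e-04, -3.93319702e+01,  1.88930207e+01,  4.19798434e+00,
       -2.58760265e-03,  2.95241442e-06]), 'position': array([182.59539796, 597.15913223, 230.32072985]), 'ee_rot': array([ 9.88999473e-01, -1.47915489e-01, -8.65406056e-05,  1.02079978e-03]), 'contact_force': array([ 0.43016432, -0.40656424, -0.03389842]), 'wrist_torque': array([-0.00522972, -0.03907673, -0.03635317]), 'grasp_force': 0.0, 'gripper_width': 85.56128980373249}
{'K': array([[340.45970208,   0.        , 252.33901085],
       [  0.        , 340.45970208, 194.00829372],
       [  0.        ,   0.        ,   1.        ]]), 'hand_eye': array([[-2.80108735e-04, -9.54304708e-01, -2.98835148e-01,
         7.69544972e+01],
       [ 9.99999801e-01, -4.36212787e-04,  4.55673430e-04,
         1.32239430e-01],
       [-5.65207013e-04, -2.98834961e-01,  9.54304640e-01,
        -1.43369310e+02],
       [ 0.00000000e+00,  0.00000000e+00,  0.00000000e+00,
         1.00000000e+00]])}
```

View pics/top.png

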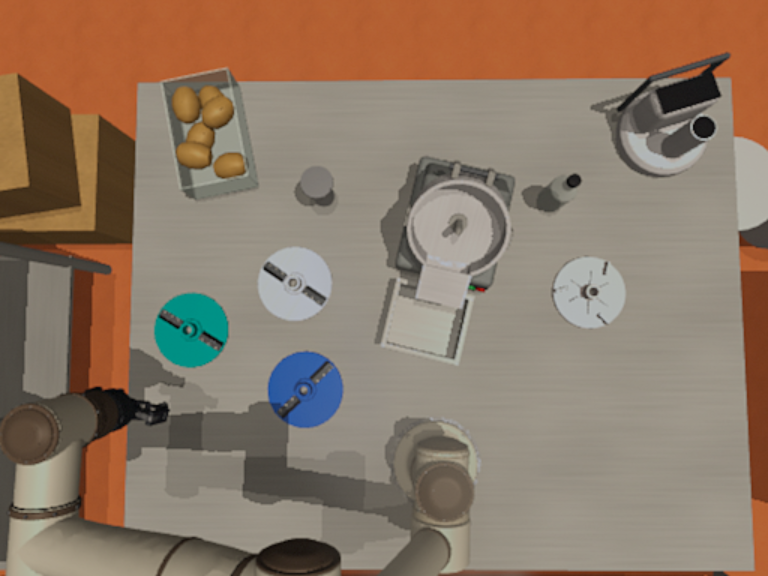

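View pics/scene.png

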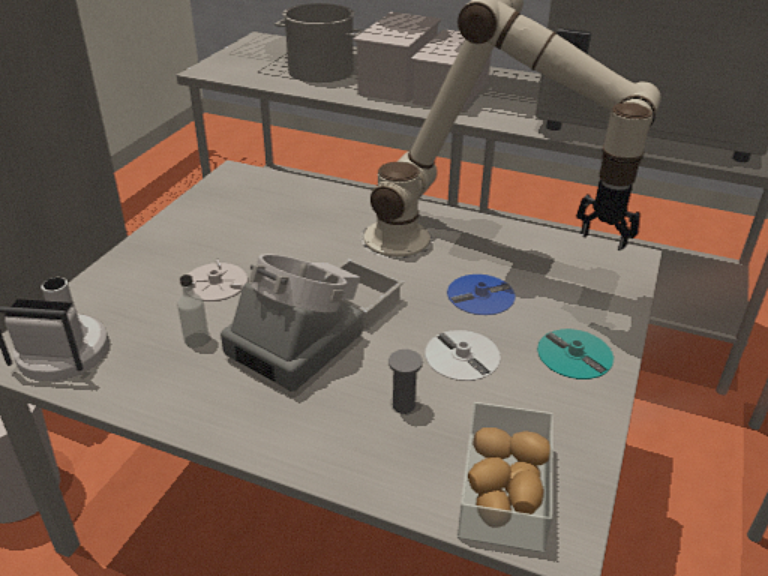

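Top view (768x576): the ejector plate, white with vanes, is at (590,292). There are three discs: silver-white at (294,283), blue at (306,389) and teal at (191,330). The silver-white one fits, since the blue and turquoise ones are look-alikes. The machine's shaft is at (455,225), the pusher at (317,185) and the bottle at (568,185). I'll confirm with a crop and measure.

Run:
```python
from h import *
t=np.load("top.npz"); im,d,K,C=[t[k] for k in("im","d","K","C")]
P=cloud(d,K,C); hsv=cv2.cvtColor(im,cv2.COLOR_BGR2HSV)
for n,(u,v) in dict(ej=(393,195),disc=(196,189)).items():
    m=np.zeros(d.shape,np.uint8); cv2.circle(m,(u,v),32,1,-1)
    Z=P[...,2]; 
    hub=(m>0)&(Z>22)&(np.hypot(*(np.indices(d.shape)-np.array([v,u])[:,None,None]))<12)
    low=(m>0)&(Z<22)&(Z>-5)
    print(n,"hub",P[hub].mean(0).round(1),hub.sum(),np.percentile(Z[hub],[10,50,90]).round(1),"plate z",np.median(Z[low]).round(1))
    # plate outline by whiteness
    w=((hsv[...,2]>195)&(hsv[...,1]<25)).astype(np.uint8); mm=np.zeros_like(w); cv2.circle(mm,(u,v),34,1,-1); w*=mm
    c=max(cv2.findContours(w,cv2.RETR_EXTERNAL,cv2.CHAIN_APPROX_NONE)[0],key=cv2.contourArea)
    c=cv2.convexHull(c)
    e=cv2.fitEllipse(c); print(" outline",np.round(e[0],1),np.round(e[1],1),ray(*e[0],5,K,C).round(1))
    if n=="disc":
        dk=(m>0)&(hsv[...,2]<110)&(np.hypot(*(np.indices(d.shape)-np.array([v,u])[:,None,None]))<30)
        q=P[dk][:,:2]; q=q-q.mean(0); s=np.linalg.svd(q,full_matrices=False)[2][0]; print(" blade dir",s,dk.sum(),P[dk].mean(0))
# machine: rim plane points: high points near machine
reg=(np.indices(d.shape)[0]<200)&(np.abs(np.indices(d.shape)[1]-303)<42)
Q=P[reg&(P[...,2]>150)&(P[...,2]<300)]
print(len(Q),Q.max(0),Q.min(0))
np.save("Q.npy",Q)
a=cv2.resize(im[155:235,155:235],(400,400),interpolation=3); b=cv2.resize(im[155:235,353:433],(400,400),interpolation=3)
c=cv2.resize(im[100:250,240:360],(480,600))[:400,:400]
cv2.imwrite("pics/crop.png",np.hstack([a,b]))
```

```text
ej hub [ 406.9 -356.1   88.6] 67 [26.5 32.2 36.5] plate z 2.7Traceback (most recent call last):
  File "<stdin>", line 12, in <module>
ValueError: max() iterable argument is empty
```

Run:
```python
from h import *
t=np.load("top.npz"); im,d,K,C=[t[k] for k in("im","d","K","C")]
P=cloud(d,K,C); Z=P[...,2]; hsv=cv2.cvtColor(im,cv2.COLOR_BGR2HSV); I=np.indices(d.shape)
print("bench",im[220,250],"ej",im[205,375],"disc",im[175,190])
for n,(u,v) in dict(ej=(393,195),disc=(196,189)).items():
    r=np.hypot(I[0]-v,I[1]-u)
    hub=(r<12)&(Z>20)&(Z<45)
    print(n,"hub",P[hub].mean(0).round(1),np.median(P[hub],0).round(1),hub.sum())
    w=((im.astype(int).sum(2)>im[220,250].astype(int).sum()+60)&(r<34)).astype(np.uint8)
    c=np.vstack([c for c in cv2.findContours(w,0,1)[0] if cv2.contourArea(c)>20]); c=cv2.convexHull(c)
    e=cv2.fitEllipse(c); print(" outline",np.round(e[0],1),np.round(e[1],1),ray(*e[0],5,K,C).round(1))
    dk=(hsv[...,2]<110)&(r<30)&(r>8)
    q=P[dk&(Z<60)][:,:2]; q=q-q.mean(0); s=np.linalg.svd(q,full_matrices=False)[2][0]; print(" dark dir",s,dk.sum())
Q=P[(I[0]<200)&(abs(I[1]-303)<42)&(Z>150)&(Z<300)]
print(len(Q),Q.max(0),Q.min(0)); np.save("Q.npy",Q)
# planes: normal 30deg from vertical, search rim plane & floor by RANSAC with offset histogram
best=None
for yaw in np.radians(np.arange(-60,61,1)):
    n=np.array([-np.sin(np.pi/6)*np.cos(yaw),-np.sin(np.pi/6)*np.sin(yaw),np.cos(np.pi/6)])
    h,e=np.histogram(Q@n,bins=np.arange(-500,500,4)); s=(h.astype(float)**2).sum()
    if best is None or s>best[0]: best=(s,np.degrees(yaw),n,h,e)
s,y,n,h,e=best; print("yaw",y,[(int(a),int(b)) for a,b in zip(e,h) if b>40])
cv2.imwrite("pics/crop.png",np.hstack([cv2.resize(im[155:235,155:235],(400,400),interpolation=3),cv2.resize(im[155:235,353:433],(400,400),interpolation=3)]))
```

```text
bench [137 148 154] ej [182 182 178] disc [184 181 176]
ej hub [ 410.7 -377.5   30.8] [ 409.9 -378.6   31.4] 68
 outline [392.7 194.6] [46.5 47.5] [ 409.  -377.3    5. ]
 dark dir [-0.67882882  0.73429655] 32
disc hub [436.  340.6  31.9] [434.6 341.2  33. ] 57
 outline [196.  188.7] [48.3 48.9] [434.  342.7   5. ]
 dark dir [-0.50536042 -0.86290836] 165
3343 [675.67042372  74.46660135 273.02676982] [ 409.88564105 -152.74995637  150.01459392]
yaw -13.0 [(-140, 149), (-136, 951), (-132, 536), (-128, 61), (-116, 41), (-104, 46), (-96, 54), (-92, 114), (-88, 135), (-84, 214), (-80, 534), (-76, 144)]
```

View pics/crop.png

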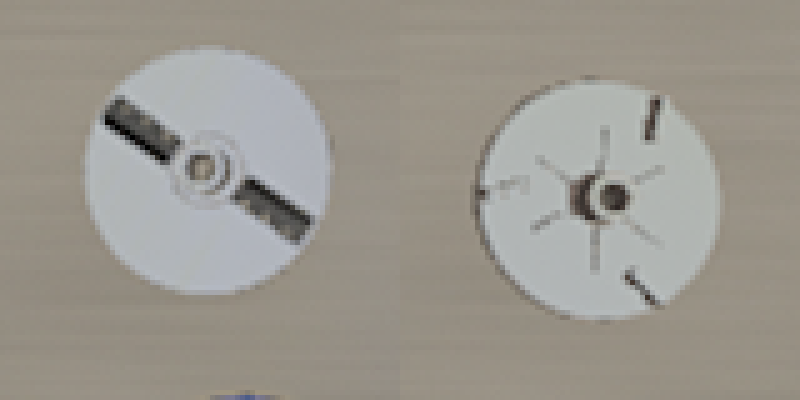

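The left crop shows the silver slicing disc with two blades, hub near crop (205,167). The right crop shows the white ejector with vanes, hub near (605,197). Both identities are confirmed. Next is the shaft axis and the first approach.

```bash
cat >> h.py <<'E'
from scipy.optimize import least_squares
def axisn(yaw): return np.array([-.5*np.cos(yaw),-.5*np.sin(yaw),np.cos(np.pi/6)])
def go(pos,Rm,st=None):
    "shift(m)/turn in tool axes from current pose to target; Rm 3x3"
    st=st or read_state(); R0=R.from_quat(st["ee_rot"]).as_matrix()
    print("rows: d",np.round(R0.T@(np.array(pos)-st["position"])/1000,4).tolist(),"w",np.round(R.from_matrix(R0.T@Rm).as_rotvec(),3).tolist())
def toolR(z,x):
    z=np.array(z,float)/np.linalg.norm(z); x=np.array(x,float); x-=z*(x@z); x/=np.linalg.norm(x); return np.c_[x,np.cross(z,x),z]
E
python3 - <<'E'
from h import *
Q=np.load("Q.npy")
# refine plane of floor and rim with common normal of 30deg tilt
def f(p): 
    n=axisn(p[0]); s=Q@n; return np.minimum(abs(s-p[1]),abs(s-p[1]-55))
r=least_squares(f,[np.radians(-13),-134],loss="soft_l1",f_scale=2); yaw,o=r.x; n=axisn(yaw); print("yaw",np.degrees(yaw),"floor",o)
mx=np.array([np.cos(yaw),np.sin(yaw),0]); my=np.cross(n,np.cross(mx,n)/np.linalg.norm(np.cross(mx,n)))
ex=np.cross([-np.sin(yaw),np.cos(yaw),0],n); ey=np.array([-np.sin(yaw),np.cos(yaw),0])
R_=Q[abs(Q@n-o-55)<5]; q=np.c_[R_@ex,R_@ey]
g=lambda p: np.hypot(q[:,0]-p[0],q[:,1]-p[1])-102
c=q.mean(0)
for k in range(20):
    sel=abs(g(c))<(30 if k<5 else 10); qq=q[sel]; c=least_squares(lambda p:np.hypot(qq[:,0]-p[0],qq[:,1]-p[1])-102,c,loss="soft_l1",f_scale=3).x
rim=ex*c[0]+ey*c[1]+n*(o+55); print("rim",rim,sel.sum()); base=rim-55*n; print("floor pt (z should be 165)",base,"tip",base+68*n)
st=read_state(); R0=R.from_quat(st["ee_rot"]).as_matrix(); print(R0.round(3).tolist())
# shaft points: between planes near the axis
a=Q-base; h=a@n; rr=np.linalg.norm(a-np.outer(h,n),axis=1); s=(h>8)&(h<75)&(rr<35); print("shaft pts",s.sum(),(a[s]@ex).round(0).tolist()[:40],(a[s]@ey).round(0).tolist()[:40],h[s].round(0).tolist()[:40])
print("hover ej, tool x outward"); go([409.5,-377.5,230],toolR([0,0,-1],[409,-377,0]))
E
```

```text
yaw -13.713123122528286 floor -133.0654831697291
rim [528.66652146 -35.54821851 211.24837601] 658
floor pt (z should be 165) [555.3826298  -42.06738681 163.6169788 ] tip [522.35180494 -34.00732419 222.50670626]
[[0.956, -0.293, -0.0], [-0.293, -0.956, -0.002], [0.0, 0.002, -1.0]]
shaft pts 60 [15.0, 16.0, 7.0, 13.0, 6.0, 7.0, 8.0, 8.0, 8.0, 6.0, 7.0, 8.0, 7.0, 7.0, -1.0, 6.0, 7.0, 8.0, 8.0, 6.0, -1.0, 6.0, 9.0, 8.0, 7.0, 6.0, 1.0, 6.0, 7.0, 9.0, 8.0, 5.0, 1.0, 5.0, 7.0, 7.0, 7.0, 5.0, 1.0, 3.0] [6.0, -10.0, 17.0, -11.0, 7.0, 4.0, 1.0, -3.0, -6.0, 7.0, 4.0, 1.0, -3.0, -6.0, 8.0, 7.0, 4.0, 1.0, -2.0, -6.0, 8.0, 7.0, 4.0, 1.0, -3.0, -6.0, 9.0, 6.0, 4.0, 1.0, -3.0, -6.0, 8.0, 6.0, 4.0, 1.0, -3.0, -6.0, 8.0, 6.0] [8.0, 9.0, 10.0, 8.0, 13.0, 13.0, 13.0, 10.0, 9.0, 21.0, 23.0, 24.0, 20.0, 15.0, 12.0, 32.0, 33.0, 34.0, 33.0, 22.0, 23.0, 42.0, 48.0, 44.0, 39.0, 34.0, 38.0, 51.0, 53.0, 58.0, 50.0, 40.0, 47.0, 58.0, 63.0, 61.0, 58.0, 50.0, 59.0, 63.0]
hover ej, tool x outward
rows: d [0.5021, 0.8656, 0.0022] w [0.002, -0.001, 0.448]
```

```bash
cat >> h.py <<'E'
yaw=np.radians(-13.7); n=axisn(yaw); ey=np.array([-np.sin(yaw),np.cos(yaw),0]); ex=np.cross(ey,n)
base=np.array([555.4,-42.0,164.0]); RI=toolR(-n,-ey)
E
python3 - <<'E'
from h import *
go(base+198*n,RI)
E
```

```text
rows: d [0.4447, 0.5081, -0.1041] w [0.42, 0.394, 1.476]
```

```bash
python3 -m handwheel '[[0.22,0.25,-0.1,0.1,0.1,0.75,1],[0.22,0.25,-0.1,0.1,0.1,0.75,1],[0.22,0.25,-0.1,0.1,0.1,0.75,1],[0.445,0.508,-0.104,0.42,0.394,1.476,1],[0.445,0.508,-0.104,0.42,0.394,1.476,1],[0.445,0.508,-0.104,0.42,0.394,1.476,1],[0.445,0.508,-0.104,0.42,0.394,1.476,1],[0.445,0.508,-0.104,0.42,0.394,1.476,1],[0.445,0.508,-0.104,0.42,0.394,1.476,1],[0.445,0.508,-0.104,0.42,0.394,1.476,1]]'
python3 - <<'E'
from h import *
print(read_state()["joints"]); go(base+198*n,RI)
E
```

```text
clock: 1.35
position: [434.6, 35.0, 329.0]
ee_rot: [-0.597, 0.759, -0.203, 0.161]
contact_force: [1.2, 0.6, -0.1]
gripper_width: 85.5
grasp_force: 0.0
[ 0.70455352 -0.26487837 -0.74678052  0.56993614 -0.84602584 -1.27384581]
rows: d [0.0463, -0.0349, 0.0126] w [-0.0, 0.002, 0.001]
```

```bash
python3 -m handwheel '[[0.046,-0.035,0.0126,0,0,0,1],[0.046,-0.035,0.0126,0,0,0,1],[0.046,-0.035,0.0126,0,0,0,1]]'
python3 - <<'E'
from h import *
print(read_state()["joints"]); im,d,K,C=shot("wrist"); np.savez("w1.npz",im=im,d=d,K=K,C=C)
def proj(p): q=C[:3,:3].T@(p-C[:3,3]); return (K@q/q[2])[:2]
o=im.copy()
for k in(4,38,68): cv2.drawMarker(o,tuple(int(x) for x in proj(base+k*n)),(0,0,255),0,12)
cv2.imwrite("pics/w1.png",o); print([proj(base+k*n).round(1) for k in (0,38,68)])
P=cloud(d,K,C)-base; h=P@n; x=P@ex; y=P@ey; ok=(d>0)
t=ok&(h>60)&(h<75)&(np.hypot(x,y)<20); print("tip",t.sum(),x[t].mean(),y[t].mean(),np.percentile(h[t],[50,95]))
r=ok&(abs(h-55)<5)&(abs(np.hypot(x,y)-102)<12); print(r.sum())
q=np.c_[x[r],y[r]]; print("rim c",least_squares(lambda p:np.hypot(q[:,0]-p[0],q[:,1]-p[1])-102,[0,0],loss="soft_l1",f_scale=2).x, np.median(h[r]))
fl=ok&(abs(h)<6)&(np.hypot(x,y)<85)&(np.hypot(x,y)>30); A=np.c_[x[fl],y[fl],np.ones(fl.sum())]; print("floor slope",np.linalg.lstsq(A,h[fl],rcond=None)[0])
E
```

```text
clock: 1.72
position: [459.3, -17.0, 335.3]
ee_rot: [-0.596, 0.76, -0.203, 0.16]
contact_force: [0.5, -0.0, -0.2]
gripper_width: 85.2
grasp_force: 0.0
[ 0.51626805 -0.23178517 -0.69050592  0.50712842 -0.78158832 -1.06165138]
[array([252.8, 164.5]), array([252.8, 173.4]), array([252.9, 182.1])]
tip 307 -1.3712447416851299 -2.213825847149639 [68.75411794 71.69932262]
10151
rim c [-2.03997752 -0.82823942] 57.66847819529178
floor slope [1.69807964e-04 1.39779793e-03 2.90124672e+00]
```

View pics/w1.png

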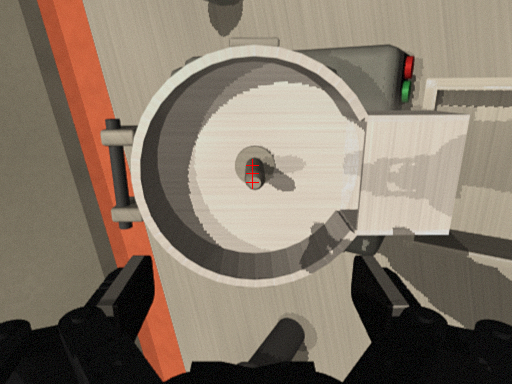

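The wrist picture shows the shaft tip at (253,180), right on the predicted markers, and the chamber rim around it. Next, hover over the ejector.

```bash
cat >> h.py <<'E'
base=base-1.3*ex-0.8*ey+1.9*n
EJ=np.array([409.5,-377.5]); DI=np.array([434.3,342.0])
E
python3 - <<'E'
from h import *
print(base); go([*EJ,135],toolR([0,0,-1],-ey))
E
```

```text
[553.19375573 -42.28560285 164.99544827]
rows: d [0.3633, 0.0679, 0.1915] w [-0.523, 0.001, 0.001]
```

```bash
python3 -m handwheel '[[0.3633,0.0679,0.1915,-0.523,0,0,1],[0.3633,0.0679,0.1915,-0.523,0,0,1],[0.3633,0.0679,0.1915,-0.523,0,0,1],[0.3633,0.0679,0.1915,-0.523,0,0,1],[0.3633,0.0679,0.1915,-0.523,0,0,1],[0.3633,0.0679,0.1915,-0.523,0,0,1],[0.3633,0.0679,0.1915,-0.523,0,0,1],[0.3633,0.0679,0.1915,-0.523,0,0,1],[0.3633,0.0679,0.1915,-0.523,0,0,1],[0.3633,0.0679,0.1915,-0.523,0,0,0.2]]'
cat > hub.py <<'E'
from h import *
import sys
c=np.array([float(a) for a in sys.argv[1:3]]); im,d,K,C=shot("wrist"); cv2.imwrite("pics/"+sys.argv[3],im)
P=cloud(d,K,C); x=P[...,0]-c[0]; y=P[...,1]-c[1]; z=P[...,2]; ok=d>0
h=ok&(z>28)&(z<42)&(np.hypot(x,y)<30); q=np.c_[x[h],y[h]]
print("hub top n",h.sum(),"z",np.median(z[h]),"centre bbox",(q.max(0)+q.min(0))/2+c,q.max(0)-q.min(0),"minEnc",np.array(cv2.minEnclosingCircle(q.astype(np.float32))[0])+c)
pl=ok&(abs(z-5)<6)&(np.hypot(x,y)>25)&(np.hypot(x,y)<80);print("plate z",np.median(z[pl]))
print(read_state()["joints"])
E
python3 hub.py 409.5 -377.5 w2.png
```

```text
clock: 3.02
position: [411.1, -376.2, 136.5]
ee_rot: [-0.619, 0.785, -0.001, 0.001]
contact_force: [-0.4, -0.4, 0.5]
gripper_width: 70.0
grasp_force: 0.0
hub top n 1144 z 34.499812793182414 centre bbox [ 409.71577739 -378.51310891] [35.48386916 34.76681364] minEnc [ 409.85625026 -378.3026408 ]
plate z 6.896659858756664
[-0.45157766  0.35749729 -0.29233825 -0.00205162 -0.91864039  0.21708156]
```

View pics/w2.png

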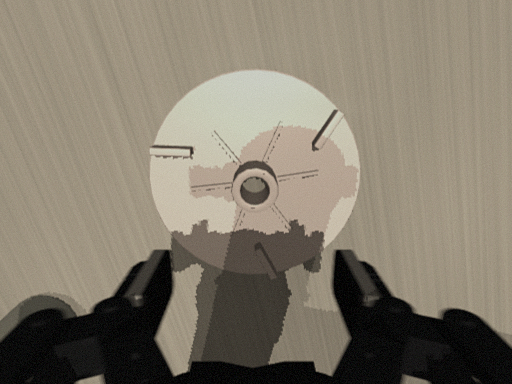

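The hub ring is at (255,187) with vanes clear of the finger positions; its centre is (409.8,-378.4). Descend to a TCP height of 8.

Run:
```python
from h import *
go([409.8,-378.4,8],toolR([0,0,-1],-ey))
```

```text
rows: d [0.0024, 0.001, 0.1286] w [-0.003, 0.001, 0.003]
```

```bash
python3 -m handwheel '[[0.0024,0.001,0.05,0,0,0,0.2],[0.0024,0.001,0.09,0,0,0,0.2],[0.0024,0.001,0.115,0,0,0,0.2],[0.0024,0.001,0.1285,0,0,0,0.2],[0.0024,0.001,0.1285,0,0,0,0.2],[0.0024,0.001,0.1285,0,0,0,-1],[0.0024,0.001,0.1285,0,0,0,-1],[0.0024,0.001,0.1285,0,0,0,-1],[0.0024,0.001,0.1285,0,0,0,-1],[0.0024,0.001,0.1285,0,0,0,-1]]'
```

```text
clock: 4.32
position: [409.2, -380.2, 8.5]
ee_rot: [-0.618, 0.786, -0.001, 0.001]
contact_force: [-0.4, 1.2, 6.2]
gripper_width: 34.1
grasp_force: 60.2
```

```bash
python3 -m handwheel '[[0,0,-0.03,0,0,0,-1],[0,0,-0.09,0,0,0,-1],[0,0,-0.15,0,0,0,-1],[0,0,-0.21,0,0,0,-1],[0,0,-0.27,0,0,0,-1],[0,0,-0.27,0,0,0,-1],[0,0,-0.27,0,0,0,-1]]'
cat > held.py <<'E'
from h import *
import sys
st=read_state(); im,d=get_image("wrist"); m=camera_model("wrist"); K=np.array(m["K"]); C=np.array(m["hand_eye"]); P=cloud(np.asarray(d),K,C)
cv2.imwrite("pics/"+sys.argv[1],im); ok=d>0; x,y,z=P[...,0],P[...,1],P[...,2]
# plate plane in tool frame
pl=ok&(abs(z-float(sys.argv[2]))<14)&(np.hypot(x,y)>24)&(np.hypot(x,y)<85)
for _ in range(6):
    A=np.c_[x[pl],y[pl],np.ones(pl.sum())]; a=np.linalg.lstsq(A,z[pl],rcond=None)[0]; res=z-(a[0]*x+a[1]*y+a[2]); pl=ok&(abs(res)<2)&(np.hypot(x,y)<90)&(np.hypot(x,y)>24)
print("plane z=ax+by+c",a.round(4),pl.sum(),"tilt deg",np.degrees(a[:2]).round(2))
# plate outline: edge pixels on the plane
m8=(ok&(abs(res)<2)).astype(np.uint8); c=max(cv2.findContours(m8,0,1)[0],key=cv2.contourArea)[:,0]
q=np.array([[x[v,u],y[v,u]] for u,v in c]); r=float(sys.argv[3])
q=q[(np.hypot(*q.T)>r-12)&(np.hypot(*q.T)<r+8)]
f=least_squares(lambda p:np.hypot(q[:,0]-p[0],q[:,1]-p[1])-p[2],[0,0,r],loss="soft_l1",f_scale=1); print("outline centre in tool xy, r",f.x.round(2),len(q), "angles",np.percentile(np.degrees(np.arctan2(q[:,1],q[:,0])),[0,25,50,75,100]).round(0))
E
python3 held.py w3.png 5 88
```

```text
clock: 5.2
position: [407.2, -379.5, 276.0]
ee_rot: [-0.617, 0.787, 0.001, 0.001]
contact_force: [0.9, 0.7, -3.1]
gripper_width: 34.4
grasp_force: 60.4
plane z=ax+by+c [-1.0000e-03 -9.0000e-04  1.7806e+00] 61212 tilt deg [-0.05 -0.05]
outline centre in tool xy, r [-1.14 -0.34 86.76] 757 angles [-109.  -62.   -1.   56.  110.]
```

View pics/w3.png

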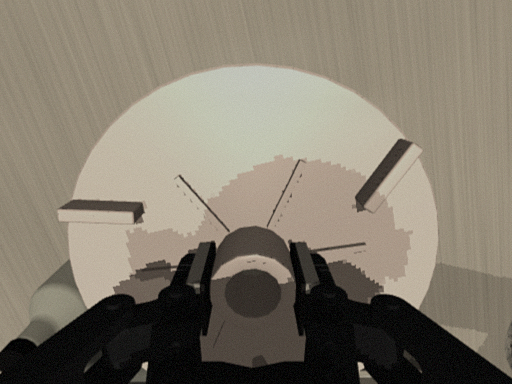

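The picture shows the plate gripped by the hub at (252,262), level, with its axis about 1 mm off the TCP. Carry it to a point above the shaft on its axis.

Run:
```python
from h import *
go(base+208*n-RI@[-1.1,-.3,0],RI)
```

```text
rows: d [-0.3613, 0.0424, -0.0686] w [0.526, 0.003, -0.001]
```

```bash
python3 -m handwheel '[[-0.02,0.002,-0.03,0.02,0,0,-1],[-0.06,0.006,-0.06,0.08,0,0,-1],[-0.11,0.012,-0.0686,0.16,0,0,-1],[-0.16,0.018,-0.0686,0.24,0,0,-1],[-0.21,0.024,-0.0686,0.32,0,0,-1],[-0.26,0.03,-0.0686,0.4,0,0,-1],[-0.31,0.036,-0.0686,0.47,0,0,-1],[-0.345,0.04,-0.0686,0.51,0,0,-1],[-0.3613,0.0424,-0.0686,0.526,0.003,0,-1],[-0.3613,0.0424,-0.0686,0.526,0.003,0,-1]]'; python3 -m handwheel '[[0,0,0,0,0,0,-1]]'; python3 held.py w4.png 2 88;  python3 - <<'E'
from h import *
print(read_state()["joints"]);go(base+108*n-RI@[-1.1,-.3,0],RI)
E
```

```text
clock: 6.5
position: [451.2, -18.6, 343.5]
ee_rot: [-0.598, 0.759, -0.204, 0.158]
contact_force: [-0.3, -0.6, -1.1]
gripper_width: 34.0
grasp_force: 60.4
clock: 6.62
position: [451.8, -19.6, 344.8]
ee_rot: [-0.596, 0.76, -0.205, 0.159]
contact_force: [0.5, 0.3, -1.7]
gripper_width: 34.1
grasp_force: 60.4
plane z=ax+by+c [-1.3000e-03 -7.0000e-04  2.0571e+00] 61377 tilt deg [-0.07 -0.04]
outline centre in tool xy, r [-1.09 -0.58 86.78] 755 angles [-109.  -60.   -0.   56.  109.]
[ 0.5262986  -0.25382255 -0.67987997  0.49971604 -0.81633516 -1.05276442]
rows: d [-0.0013, 0.0008, 0.0998] w [-0.001, -0.003, -0.001]
```

```bash
python3 -m handwheel '[[0,0,0.03,0,0,0,-1],[-0.0005,0.0005,0.07,0,0,0,-1],[-0.0005,0.0005,0.1,0,0,0,-1],[-0.0005,0.0005,0.12,0,0,0,-1],[-0.0005,0.0005,0.12,0,0,0,-1]]'
cat > lat.py <<'E'
from h import *
import sys
off=[float(a) for a in sys.argv[1:4]]
st=read_state(); Rm=R.from_quat(st["ee_rot"]).as_matrix(); p=st["position"]+Rm@off-base
print("underside rel axis: ex %.1f ey %.1f h %.1f"%(p@ex,p@ey,p@n),"tilt err",R.from_matrix(RI.T@Rm).as_rotvec().round(4),"F tool",(Rm.T@st["contact_force"]).round(1),"|T|",st["wrist_torque"].round(2)); print("need d(mm, tool):",(Rm.T@(-(ex*(p@ex)+ey*(p@ey)))).round(2))
E
python3 lat.py -1.1 -.4 8
```

```text
clock: 7.3
position: [509.9, -34.9, 239.9]
ee_rot: [-0.596, 0.761, -0.205, 0.158]
contact_force: [-0.0, -1.2, -1.4]
gripper_width: 34.0
grasp_force: 60.4
underside rel axis: ex -0.1 ey -2.1 h 78.8 tilt err [-0.0011  0.0055  0.0013] F tool [1.1 0.5 1.3] |T| [ 0.32  1.23 -0.08]
need d(mm, tool): [-2.07 -0.07 -0.01]
```

```bash
python3 -m handwheel '[[-0.001,0,0.007,0,0,0,-1],[-0.001,0,0.01,0,0,0,-1],[-0.001,0,0.01,0,0,0,-1]]'; python3 lat.py -1.1 -.4 8;python3 -m handwheel '[[0,0,0,0,0,0,-1]]' >/dev/null; python3 lat.py -1.1 -.4 8
```

```text
clock: 7.68
position: [515.6, -33.3, 233.7]
ee_rot: [-0.596, 0.759, -0.205, 0.16]
contact_force: [0.3, -1.1, -1.1]
gripper_width: 34.3
grasp_force: 60.4
underside rel axis: ex 1.3 ey 1.0 h 70.8 tilt err [0.0035 0.0012 0.0001] F tool [1.  0.1 1.2] |T| [0.26 1.24 0.03]
need d(mm, tool): [ 0.95  1.29 -0.  ]
underside rel axis: ex 1.4 ey 1.1 h 71.0 tilt err [0.0037 0.0009 0.0001] F tool [0.3 1.  1.1] |T| [ 0.26  1.29 -0.03]
need d(mm, tool): [ 1.1   1.38 -0.  ]
```

```bash
python3 -m handwheel '[[0.0004,0.0006,0.008,0,0,0,-1],[0.0004,0.0006,0.014,0,0,0,-1],[0.0004,0.0006,0.02,0,0,0,-1],[0.0004,0.0006,0.02,0,0,0,-1]]'; python3 lat.py -1.1 -.4 8
```

```text
clock: 8.3
position: [524.5, -36.3, 215.3]
ee_rot: [-0.596, 0.76, -0.205, 0.16]
contact_force: [0.1, 0.4, -1.2]
gripper_width: 34.3
grasp_force: 60.4
underside rel axis: ex 0.2 ey 0.1 h 50.2 tilt err [ 0.002   0.0023 -0.    ] F tool [-0.4  0.5  1.1] |T| [ 0.32  1.25 -0.02]
need d(mm, tool): [ 0.1   0.23 -0.  ]
```

```bash
python3 -m handwheel '[[0,0,0.01,0,0,0,-1],[0,0,0.02,0,0,0,-1],[0,0,0.03,0,0,0,-1],[0,0,0.036,0,0,0,-1],[0,0,0.04,0,0,0,-1],[0,0,0.04,0,0,0,-1]]'; python3 lat.py -1.1 -.4 8
```

```text
clock: 9.05
position: [544.4, -40.5, 182.9]
ee_rot: [-0.596, 0.76, -0.205, 0.159]
contact_force: [-0.2, -0.0, -3.0]
gripper_width: 33.8
grasp_force: 60.4
underside rel axis: ex 1.6 ey 0.7 h 12.0 tilt err [0.0005 0.0028 0.0004] F tool [0.1 1.6 2.5] |T| [ 0.23  1.44 -0.05]
need d(mm, tool): [0.71 1.61 0.  ]
```

```bash
python3 -m handwheel '[[0.0002,0.0004,0.003,0,0,0,-1],[0.0002,0.0004,0.005,0,0,0,-1],[0.0002,0.0004,0.006,0,0,0,-1],[0.0002,0.0004,0.006,0,0,0,-1]]'; python3 lat.py -1.1 -.4 8;python3 -m handwheel '[[0,0,0.001,0,0,0,-1],[0,0,0.0015,0,0,0,-1],[0,0,0.0015,0,0,0,-1]]'; python3 lat.py -1.1 -.4 8
```

```text
clock: 9.55
position: [546.2, -40.8, 179.6]
ee_rot: [-0.596, 0.761, -0.204, 0.156]
contact_force: [-5.4, -1.6, -2.7]
gripper_width: 33.7
grasp_force: 60.6
underside rel axis: ex 1.5 ey 0.8 h 8.2 tilt err [-0.0045  0.0058  0.0001] F tool [ 2.8  5.6 -0. ] |T| [-0.07  2.5  -0.42]
need d(mm, tool): [0.82 1.55 0.01]
clock: 9.93
position: [546.7, -41.0, 178.8]
ee_rot: [-0.596, 0.761, -0.203, 0.156]
contact_force: [-6.0, -1.8, -1.3]
gripper_width: 33.9
grasp_force: 60.7
underside rel axis: ex 1.5 ey 0.8 h 7.3 tilt err [-0.0058  0.0065  0.0003] F tool [ 3.2  5.4 -1.5] |T| [-0.05  2.61 -0.41]
need d(mm, tool): [0.76 1.55 0.01]
```

```bash
python3 -m handwheel '[[0.0005,0.001,-0.001,0,0,0,-1],[0.0008,0.0018,-0.001,0,0,0,-1],[0.0008,0.0018,-0.001,0,0,0,-1]]'; python3 lat.py -1.1 -.4 8;python3 -m handwheel '[[0,0,0.001,0,0,0,-1],[0,0,0.0015,0,0,0,-1],[0,0,0.0015,0,0,0,-1]]'; python3 lat.py -1.1 -.4 8; python3 held.py w5.png 2 88
```

```text
clock: 10.3
position: [545.9, -40.7, 180.0]
ee_rot: [-0.596, 0.76, -0.204, 0.157]
contact_force: [-1.7, -1.8, -3.0]
gripper_width: 34.0
grasp_force: 60.3
underside rel axis: ex 1.4 ey 0.9 h 8.7 tilt err [-0.0038  0.0049 -0.    ] F tool [2.1 2.6 2. ] |T| [ 0.09  1.64 -0.23]
need d(mm, tool): [0.89 1.43 0.01]
clock: 10.68
position: [546.4, -40.9, 179.2]
ee_rot: [-0.596, 0.761, -0.203, 0.156]
contact_force: [-1.9, -0.6, -2.5]
gripper_width: 34.1
grasp_force: 60.5
underside rel axis: ex 1.5 ey 0.8 h 7.8 tilt err [-0.005   0.0059  0.0001] F tool [1.  2.7 1.3] |T| [-0.05  1.9  -0.24]
need d(mm, tool): [0.79 1.47 0.01]
plane z=ax+by+c [-1.0000e-03 -7.0000e-04  2.0457e+00] 60559 tilt deg [-0.06 -0.04]
outline centre in tool xy, r [-1.07 -0.54 86.76] 760 angles [-109.  -60.   -1.   56.  110.]
```

View pics/w5.png

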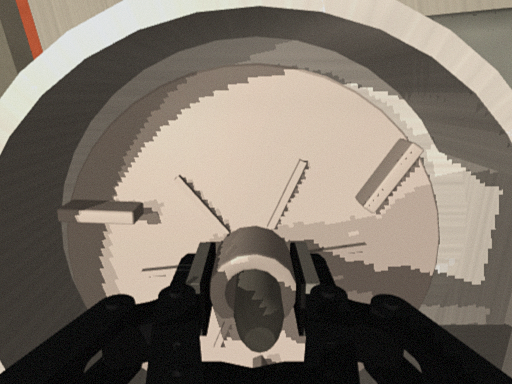

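```bash
cat > seat.py <<'E'
from h import *
import sys
im,d=get_image("wrist"); m=camera_model("wrist"); P=cloud(np.asarray(d),np.array(m["K"]),np.array(m["hand_eye"])); ok=np.asarray(d)>0
x,y,z=P[...,0],P[...,1],P[...,2]; r=np.hypot(x,y)
def fit(sel,tol=1.5):
    for _ in range(8):
        A=np.c_[x[sel],y[sel],np.ones(sel.sum())]; a=np.linalg.lstsq(A,z[sel],rcond=None)[0]; sel=s0&(abs(z-A0@a)<tol)
    return a,sel.sum()
A0=np.stack([x,y,np.ones_like(x)],-1)
g=float(sys.argv[1]) # expected z of plate top in tool
s0=ok&(r>24)&(r<84)&(abs(z-g)<8); a,k=fit(s0,2); print("plate",a.round(4),k)
s0=ok&(r>95)&(r<112)&(z<g-25)&(z>g-60); b,k2=fit(s0,2); print("rim",b.round(4),k2,"gap at axis",(a[2]-b[2]).round(2),"rel tilt deg",np.degrees(a[:2]-b[:2]).round(2))
s0=ok&(r>91)&(r<96)&(z>g+3)&(z<g+22); c,k3=fit(s0,2) if s0.sum()>50 else (None,0); print("floor",c,k3)
E
python3 seat.py 2
```

```text
plate [-1.2000e-03 -8.0000e-04  2.0335e+00] 56690
rim [-8.56000e-02 -1.30000e-03 -3.15602e+01] 15751 gap at axis 33.59 rel tilt deg [4.84 0.03]
floor [8.79853346e-03 5.31762271e-03 1.47603424e+01] 6507
```

```bash
python3 -m handwheel '[[0.0006,0.0015,0.001,0,0,0,-1],[0.0006,0.0015,0.002,0,0,0,-1],[0.0006,0.0015,0.003,0,0,0,-1],[0.0006,0.0015,0.003,0,0,0,-1]]'; python3 lat.py -1.1 -.4 8; python3 seat.py 2
```

```text
clock: 11.28
position: [546.8, -40.8, 177.7]
ee_rot: [-0.597, 0.761, -0.203, 0.155]
contact_force: [-0.7, -0.5, -1.4]
gripper_width: 33.8
grasp_force: 60.4
underside rel axis: ex 1.0 ey 0.9 h 6.3 tilt err [-0.0074  0.0067 -0.0001] F tool [0.6 1.2 0.9] |T| [0.26 1.17 0.02]
need d(mm, tool): [0.93 1.02 0.01]
plate [-1.1000e-03 -6.0000e-04  2.0331e+00] 56562
rim [-1.12400e-01 -1.30000e-03 -3.04298e+01] 14544 gap at axis 32.46 rel tilt deg [6.37 0.04]
floor [9.40946005e-03 7.86666495e-03 1.32789829e+01] 6988
```

```bash
python3 -m handwheel '[[0.0004,0.0007,0,0.004,-0.004,0,-1],[0.0004,0.0007,0,0.0075,-0.007,0,-1],[0.0004,0.0007,0.001,0.0075,-0.007,0,-1],[0.0004,0.0007,0.002,0.0075,-0.007,0,-1],[0.0004,0.0007,0.002,0.0075,-0.007,0,-1]]'; python3 lat.py -1.1 -.4 8; python3 seat.py 2
```

```text
clock: 11.95
position: [546.5, -40.9, 179.0]
ee_rot: [-0.597, 0.761, -0.202, 0.156]
contact_force: [-2.0, -0.8, -1.6]
gripper_width: 33.8
grasp_force: 60.5
underside rel axis: ex 1.4 ey 0.8 h 7.6 tilt err [-0.0066  0.0039  0.0002] F tool [1.3 2.3 0.6] |T| [ 0.09  1.9  -0.15]
need d(mm, tool): [0.82 1.43 0.01]
plate [-1.3000e-03 -9.0000e-04  2.0329e+00] 56610
rim [-8.96000e-02 -4.00000e-04 -3.15734e+01] 15665 gap at axis 33.61 rel tilt deg [ 5.06 -0.03]
floor [6.07023658e-03 6.94466193e-03 1.46094645e+01] 6593
```

```bash
python3 -m handwheel '[[0,0,0,0,0,0,-1],[0,0,0,0,0,0,-1]]'; python3 lat.py -1.1 -.4 8; python3 -c "
from h import *
s=read_state(); print(s['joints'].round(3),s['joint_vel'].round(3),s['joint_efforts'].round(1))"
```

```text
clock: 12.25
position: [546.5, -40.9, 179.1]
ee_rot: [-0.597, 0.761, -0.202, 0.157]
contact_force: [-4.1, -1.3, -2.6]
gripper_width: 34.0
grasp_force: 60.5
underside rel axis: ex 1.5 ey 0.8 h 7.6 tilt err [-0.0065  0.0038  0.0003] F tool [2.2 4.5 0.5] |T| [ 0.02  2.15 -0.28]
need d(mm, tool): [0.83 1.5  0.01]
[ 0.075  0.097 -0.944  1.349 -0.161 -1.622] [ 0.001 -0.002 -0.     0.001 -0.002 -0.002] [  0.8 -21.4  18.1   1.1   0.4  -0. ]
```

The cause is joint 5 sitting at its limit (-0.16), so the last 3 mm are out of reach at exactly this tilt. The hole's play allows about 6°, so I'll ease the tool 2° towards vertical and then go on down.

```bash
python3 -m handwheel '[[-0.0013,-0.003,-0.009,-0.02,0.013,0,-1],[-0.0013,-0.003,-0.009,-0.0425,0.02,0,-1],[-0.0013,-0.003,-0.009,-0.0425,0.02,0,-1],[-0.0013,-0.003,-0.009,-0.0425,0.02,0,-1]]'; python3 lat.py -1.1 -.4 8; python3 -c "
from h import *
s=read_state(); print(s['joints'].round(3))"
```

```text
clock: 12.75
position: [541.9, -40.4, 185.4]
ee_rot: [-0.598, 0.767, -0.191, 0.132]
contact_force: [-9.2, 0.2, -5.5]
gripper_width: 34.0
grasp_force: 62.3
underside rel axis: ex 0.2 ey 0.1 h 15.4 tilt err [-0.0557  0.0286  0.0006] F tool [ 2.  10.5  0.9] |T| [ 0.59  3.77 -0.3 ]
need d(mm, tool): [0.06 0.24 0.02]
[ 0.258  0.099 -0.846  0.846 -0.326 -1.275]
```

```bash
python3 -m handwheel '[[0,0.001,0,0.025,-0.013,0,-1],[0,0.001,0,0.025,-0.013,0,-1],[0,0.001,0.004,0.025,-0.013,0,-1],[0,0.001,0.006,0.025,-0.013,0,-1],[0,0.001,0.007,0.025,-0.013,0,-1],[0,0.001,0.007,0.025,-0.013,0,-1]]'; python3 lat.py -1.1 -.4 8; python3 -c "
from h import *
s=read_state(); print(s['joints'].round(3))"
```

```text
clock: 13.5
position: [545.5, -40.9, 180.3]
ee_rot: [-0.597, 0.764, -0.197, 0.147]
contact_force: [-8.8, -1.8, -2.7]
gripper_width: 34.0
grasp_force: 62.7
underside rel axis: ex 1.1 ey 0.5 h 9.2 tilt err [-0.0272  0.0138  0.0009] F tool [ 3.9  8.4 -1.5] |T| [ 0.14  3.6  -0.41]
need d(mm, tool): [0.46 1.08 0.04]
[ 0.174  0.1   -0.906  1.089 -0.232 -1.448]
```

```bash
python3 -m handwheel '[[0.0007,0.0015,0,0,0,0,-1],[0.0007,0.0015,0.001,0,0,0,-1],[0.0007,0.0015,0.002,0,0,0,-1],[0.0007,0.0015,0.003,0,0,0,-1],[0.0007,0.0015,0.003,0,0,0,-1]]'; python3 lat.py -1.1 -.4 8; python3 seat.py 2; python3 -c "
from h import *
s=read_state(); print(s['joints'].round(3))"
```

```text
clock: 14.12
position: [546.7, -41.1, 178.1]
ee_rot: [-0.597, 0.763, -0.198, 0.148]
contact_force: [-7.9, -1.7, -2.1]
gripper_width: 34.3
grasp_force: 62.7
underside rel axis: ex 1.0 ey 0.6 h 6.7 tilt err [-0.0247  0.0121  0.0008] F tool [ 3.6  7.4 -1.6] |T| [-0.05  2.99 -0.41]
need d(mm, tool): [0.57 1.04 0.03]
plate [-4.000e-04 -2.000e-04  2.032e+00] 56548
rim [-1.01400e-01  1.08000e-02 -3.04212e+01] 14319 gap at axis 32.45 rel tilt deg [ 5.79 -0.63]
floor [ 0.01417325  0.02484279 13.72198959] 6860
[ 0.152  0.104 -0.915  1.146 -0.214 -1.487]
```

```bash
python3 -m handwheel '[[0.0012,0.002,0,0,0,0,-1],[0.0012,0.002,0.001,0,0,0,-1],[0.0012,0.002,0.002,0,0,0,-1],[0.0012,0.002,0.002,0,0,0,-1]]'; python3 lat.py -1.1 -.4 8; python3 seat.py 2; python3 -c "
from h import *
s=read_state(); print(s['joints'].round(3))"
```

```text
clock: 14.68
position: [547.2, -41.2, 176.9]
ee_rot: [-0.597, 0.763, -0.198, 0.15]
contact_force: [-4.4, -0.6, 0.1]
gripper_width: 33.8
grasp_force: 62.7
underside rel axis: ex 1.0 ey 0.7 h 5.3 tilt err [-0.0216  0.0093  0.0001] F tool [ 1.7  3.6 -2. ] |T| [ 0.04  1.75 -0.26]
need d(mm, tool): [0.68 0.96 0.03]
plate [6.0000e-04 2.0000e-04 2.0301e+00] 56381
rim [-1.23900e-01  3.00000e-03 -2.98039e+01] 13523 gap at axis 31.83 rel tilt deg [ 7.14 -0.16]
floor [1.15426298e-02 2.18351018e-02 1.23616865e+01] 7303
[ 0.131  0.105 -0.923  1.201 -0.197 -1.523]
```

The plate is about 0.3 mm off its seat and touching, so release.

```bash
python3 -m handwheel '[[0.0005,0.001,0.0005,0,0,0,-1],[0.0005,0.001,0.0005,0,0,0,-0.1],[0.0005,0.001,0.0005,0,0,0,0],[0.0005,0.001,0.0005,0,0,0,0.15],[0.0005,0.001,0.0005,0,0,0,0.15],[0.0005,0.001,-0.0005,0,0,0,0.15]]'; python3 seat.py 2
```

```text
clock: 15.48
position: [545.3, -41.6, 176.0]
ee_rot: [-0.597, 0.763, -0.198, 0.149]
contact_force: [0.0, -0.5, -0.4]
gripper_width: 49.1
grasp_force: 0.0
plate [0.012  0.0237 2.4597] 57136
rim [-1.37200e-01  1.03000e-02 -2.86423e+01] 14187 gap at axis 31.1 rel tilt deg [8.55 0.76]
floor [1.21170037e-02 2.35272494e-02 1.24188291e+01] 7433
```

The plate is parallel to the floor with its top 9.96 mm above it (10 expected), so it is seated flat. Retract, then go to the disc.

```bash
python3 -m handwheel '[[0,0,-0.015,0,0,0,0.15],[0,0,-0.05,0,0,0,0.15],[0,0,-0.1,0,0,0,0.15],[0,0,-0.15,0,0,0,0.15],[0,0,-0.2,0,0,0,0.15],[0,0,-0.2,0,0,0,0.15]]'
python3 - <<'E'
from h import *
go([*DI,150],toolR([0,0,-1],[-.505,-.863,0])); print(read_state()["joints"].round(2))
E
```

```text
clock: 16.27
position: [453.0, -15.5, 356.3]
ee_rot: [-0.597, 0.762, -0.198, 0.154]
contact_force: [0.7, 0.6, -1.0]
gripper_width: 48.7
grasp_force: 0.0
rows: d [-0.343, 0.1906, 0.1293] w [-0.504, 0.071, 0.282]
[ 0.54 -0.25 -0.63  0.47 -0.87 -1.02]
```

```bash
python3 -m handwheel '[[-0.343,0.1906,0.1293,-0.504,0.071,0.282,0.2],[-0.343,0.1906,0.1293,-0.504,0.071,0.282,0.2],[-0.343,0.1906,0.1293,-0.504,0.071,0.282,0.2],[-0.343,0.1906,0.1293,-0.504,0.071,0.282,0.2],[-0.343,0.1906,0.1293,-0.504,0.071,0.282,0.2],[-0.343,0.1906,0.1293,-0.504,0.071,0.282,0.2],[-0.343,0.1906,0.1293,-0.504,0.071,0.282,0.2],[-0.343,0.1906,0.1293,-0.504,0.071,0.282,0.2],[-0.343,0.1906,0.1293,-0.504,0.071,0.282,0.2],[-0.343,0.1906,0.1293,-0.504,0.071,0.282,0.2]]'; python3 hub.py 434.3 342 w6.png; python3 -c "
from h import *
go([434.3,342,8],toolR([0,0,-1],[-.505,-.863,0]))"
```

```text
clock: 17.52
position: [433.3, 338.8, 144.3]
ee_rot: [-0.496, 0.868, 0.0, -0.004]
contact_force: [-0.0, 0.8, -0.1]
gripper_width: 51.3
grasp_force: 0.0
hub top n 1076 z 34.543477639382346 centre bbox [433.5341743  341.45361069] [35.19647947 35.41604431] minEnc [433.70867507 341.64498484]
plate z 4.9990947206385385
[ 0.95603178  0.3424667  -0.29175289 -0.00489885 -0.94405119 -1.48640803]
rows: d [-0.0041, 0.0002, 0.1364] w [0.005, -0.007, -0.004]
```

View pics/w6.png

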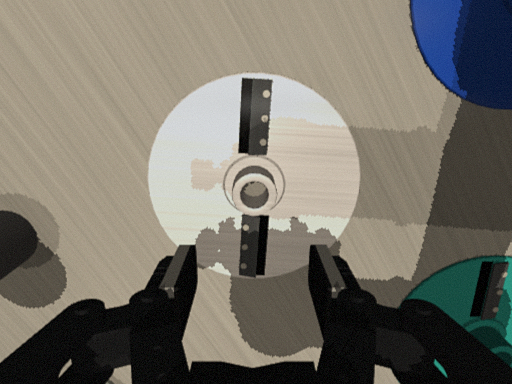

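The hub is at (255,190) with the blades vertical in the image, so the fingers close clear of them. Descend and grip.

```bash
python3 -m handwheel '[[-0.003,0.0005,0.05,0.004,-0.006,-0.004,0.2],[-0.003,0.0005,0.095,0.004,-0.006,-0.004,0.2],[-0.003,0.0005,0.122,0.004,-0.006,-0.004,0.2],[-0.003,0.0005,0.1355,0.004,-0.006,-0.004,0.2],[-0.003,0.0005,0.1355,0.004,-0.006,-0.004,0.2],[-0.003,0.0005,0.1355,0.004,-0.006,-0.004,-1],[-0.003,0.0005,0.1355,0.004,-0.006,-0.004,-1],[-0.003,0.0005,0.1355,0.004,-0.006,-0.004,-1],[-0.003,0.0005,0.1355,0.004,-0.006,-0.004,-1]]'; python3 -m handwheel '[[0,0,-0.02,0,0,0,-1],[0,0,-0.06,0,0,0,-1],[0,0,-0.11,0,0,0,-1],[0,0,-0.16,0,0,0,-1],[0,0,-0.21,0,0,0,-1],[0,0,-0.25,0,0,0,-1],[0,0,-0.25,0,0,0,-1],[0,0,-0.25,0,0,0,-1]]';python3 held.py w7.png 5 92
```

```text
clock: 18.7
position: [433.7, 342.7, 9.8]
ee_rot: [-0.498, 0.867, 0.0, 0.0]
contact_force: [-1.0, -0.7, 6.5]
gripper_width: 33.7
grasp_force: 61.1
clock: 19.7
position: [432.0, 341.1, 255.5]
ee_rot: [-0.498, 0.867, -0.0, -0.004]
contact_force: [-0.7, 0.4, -6.3]
gripper_width: 33.7
grasp_force: 61.1
plane z=ax+by+c [-1.1000e-03  1.8000e-03  5.0883e+00] 64706 tilt deg [-0.06  0.11]
outline centre in tool xy, r [ 1.28 -0.5  91.04] 735 angles [-111.  -55.   -1.   54.  111.]
```

Run:
```python
from h import *
go(base+199*n-RI@[1.28,-.5,0],RI)
```

```text
rows: d [0.2979, -0.2016, -0.0802] w [0.524, -0.083, -0.281]
```

```bash
python3 -m handwheel '[[0.015,-0.01,-0.03,0.03,-0.005,-0.02,-1],[0.05,-0.034,-0.06,0.09,-0.014,-0.05,-1],[0.09,-0.061,-0.08,0.16,-0.025,-0.085,-1],[0.13,-0.088,-0.08,0.23,-0.036,-0.12,-1],[0.17,-0.115,-0.08,0.3,-0.047,-0.16,-1],[0.21,-0.142,-0.08,0.37,-0.058,-0.2,-1],[0.25,-0.169,-0.08,0.44,-0.069,-0.235,-1],[0.28,-0.19,-0.08,0.5,-0.079,-0.268,-1],[0.298,-0.2016,-0.0802,0.524,-0.083,-0.281,-1],[0.298,-0.2016,-0.0802,0.524,-0.083,-0.281,-1]]'; python3 -m handwheel '[[0,0,0,0,0,0,-1]]'; python3 held.py w8.png 5 92; python3 lat.py 1.28 -.5 9.2
```

```text
clock: 21.0
position: [455.5, -18.8, 335.7]
ee_rot: [-0.596, 0.761, -0.203, 0.16]
contact_force: [0.3, 0.2, -4.9]
gripper_width: 33.5
grasp_force: 61.2
clock: 21.12
position: [457.3, -16.5, 337.6]
ee_rot: [-0.596, 0.76, -0.203, 0.162]
contact_force: [0.8, -0.2, -5.2]
gripper_width: 33.2
grasp_force: 61.2
plane z=ax+by+c [-6.0000e-04  1.3000e-03  5.3823e+00] 64555 tilt deg [-0.04  0.07]
outline centre in tool xy, r [ 0.92 -0.64 91.17] 830 angles [-111.  -46.    2.   47.  111.]
underside rel axis: ex 1.2 ey 1.5 h 190.1 tilt err [ 0.0019 -0.0036  0.0007] F tool [-1.1  2.4  4.3] |T| [0.46 1.7  0.09]
need d(mm, tool): [ 1.51  1.19 -0.01]
```

```bash
python3 -m handwheel '[[0.0008,0.0006,0.04,0,0,0,-1],[0.0008,0.0006,0.075,0,0,0,-1],[0.0008,0.0006,0.1,0,0,0,-1],[0.0008,0.0006,0.115,0,0,0,-1],[0.0008,0.0006,0.115,0,0,0,-1]]'; python3 lat.py 1.1 -.5 9.2;python3 -m handwheel '[[0,0,0,0,0,0,-1]]'>/dev/null;python3 lat.py 1.1 -.5 9.2
```

```text
clock: 21.8
position: [513.2, -30.3, 237.2]
ee_rot: [-0.597, 0.759, -0.203, 0.161]
contact_force: [-0.2, -1.3, -4.5]
gripper_width: 33.6
grasp_force: 61.3
underside rel axis: ex 0.5 ey 1.1 h 74.2 tilt err [ 0.0001 -0.0021 -0.0003] F tool [1.3 2.2 4. ] |T| [ 0.34  1.8  -0.02]
need d(mm, tool): [ 1.08  0.49 -0.  ]
underside rel axis: ex 2.2 ey 1.8 h 76.2 tilt err [ 0.0044 -0.005   0.0008] F tool [0.3 2.4 5.2] |T| [ 0.43  1.75 -0.  ]
need d(mm, tool): [ 1.75  2.15 -0.02]
```

```bash
python3 -m handwheel '[[0.0011,0.0013,0.004,0,0.002,0,-1],[0.0011,0.0013,0.01,0,0.002,0,-1],[0.0011,0.0013,0.016,0,0.002,0,-1],[0.0011,0.0013,0.021,0,0.002,0,-1],[0.0011,0.0013,0.021,0,0.002,0,-1]]'; python3 lat.py 1.1 -.5 9.2
```

```text
clock: 22.55
position: [522.0, -34.2, 219.7]
ee_rot: [-0.596, 0.76, -0.204, 0.161]
contact_force: [0.4, 0.5, -4.9]
gripper_width: 33.5
grasp_force: 61.3
underside rel axis: ex -0.0 ey -0.6 h 54.2 tilt err [ 0.0026 -0.0012  0.0018] F tool [-0.6  2.2  4.4] |T| [0.41 1.75 0.01]
need d(mm, tool): [-0.61 -0.01  0.  ]
```

On the shaft with no side load. Continue to the seat at h = 38.

```bash
python3 -m handwheel '[[-0.0003,0,0.004,0,0,0,-1],[-0.0003,0,0.008,0,0,0,-1],[-0.0003,0,0.011,0,0,0,-1],[-0.0003,0,0.013,0,0,0,-1],[-0.0003,0,0.013,0,0,0,-1]]'; python3 lat.py 1.1 -.5 9.2; python3 -m handwheel '[[0,0,0.001,0,0,0,-1],[0,0,0.002,0,0,0,-1],[0,0,0.002,0,0,0,-1]]'; python3 lat.py 1.1 -.5 9.2; python3 seat.py 5; python3 -c "
from h import *
s=read_state(); print(s['joints'].round(3))"
```

```text
clock: 23.18
position: [528.6, -35.1, 209.0]
ee_rot: [-0.596, 0.76, -0.204, 0.162]
contact_force: [0.2, -0.1, -5.3]
gripper_width: 33.5
grasp_force: 61.4
underside rel axis: ex 0.4 ey 0.1 h 41.7 tilt err [ 0.0034 -0.002   0.0016] F tool [0.1 2.5 4.7] |T| [0.39 1.71 0.01]
need d(mm, tool): [ 0.08  0.37 -0.  ]
clock: 23.55
position: [529.6, -35.2, 207.4]
ee_rot: [-0.596, 0.76, -0.204, 0.162]
contact_force: [-0.9, -0.2, -5.6]
gripper_width: 33.3
grasp_force: 61.4
underside rel axis: ex 0.5 ey 0.2 h 39.8 tilt err [ 0.0037 -0.0023  0.0016] F tool [0.4 3.6 4.4] |T| [0.41 1.75 0.01]
need d(mm, tool): [ 0.25  0.46 -0.  ]
plate [-5.0000e-04  1.3000e-03  5.3674e+00] 54790
rim [0. 0. 0.] 0 gap at axis 5.37 rel tilt deg [-0.03  0.07]
floor None 0
[ 0.232  0.029 -0.907  0.982 -0.276 -1.38 ]
```

```bash
sed -i 's/(z<g-25)&(z>g-60)/(z<g-8)\&(z>g-22)/;s/(r>95)&(r<112)/(r>99)\&(r<110)/' seat.py; python3 -m handwheel '[[0.0001,0.0003,0.0007,0,0,0,-1],[0.0001,0.0003,0.0014,0,0,0,-1],[0.0001,0.0003,0.0014,0,0,0,-1]]'; python3 lat.py 1.1 -.5 9.2; python3 seat.py 5;  python3 -m handwheel '[[0,0,0.0005,0,0,0,-1],[0,0,0.001,0,0,0,-1],[0,0,0.001,0,0,0,-1]]'; python3 lat.py 1.1 -.5 9.2; python3 seat.py 5
```

```text
clock: 23.98
position: [529.9, -35.2, 206.7]
ee_rot: [-0.596, 0.759, -0.204, 0.163]
contact_force: [-6.1, 1.5, 0.4]
gripper_width: 33.3
grasp_force: 62.3
underside rel axis: ex 0.3 ey 0.3 h 39.1 tilt err [ 0.0049 -0.0029  0.0014] F tool [-0.   5.2 -3.5] |T| [0.75 2.66 0.08]
need d(mm, tool): [ 0.28  0.34 -0.  ]
plate [ 2.0000e-04 -5.0000e-04  5.3299e+00] 54806
rim [-1.2000e-03 -4.8000e-03 -7.5847e+00] 20984 gap at axis 12.91 rel tilt deg [0.08 0.25]
floor None 0
clock: 24.4
position: [530.0, -35.3, 206.7]
ee_rot: [-0.596, 0.759, -0.205, 0.163]
contact_force: [-13.9, 4.4, 7.0]
gripper_width: 33.8
grasp_force: 63.6
underside rel axis: ex 0.4 ey 0.3 h 39.0 tilt err [ 0.0063 -0.0033  0.0012] F tool [ -1.    9.  -13.4] |T| [1.15 3.84 0.05]
need d(mm, tool): [ 0.25  0.43 -0.  ]
plate [ 0.0000e+00 -2.2000e-03  5.2885e+00] 54802
rim [-1.7000e-03 -6.1000e-03 -7.6718e+00] 20884 gap at axis 12.96 rel tilt deg [0.1  0.23]
floor None 0
```

The disc is seated: gap to the rim is 12.96 mm against 13 expected, with an axial push. Ease off and release.

```bash
python3 -m handwheel '[[0,0,-0.0012,0,0,0,-1],[0,0,-0.0012,0,0,0,-0.1],[0,0,-0.0012,0,0,0,0.05],[0,0,-0.0012,0,0,0,0.15],[0,0,-0.0012,0,0,0,0.15],[0,0,-0.0012,0,0,0,0.15]]'; python3 seat.py 5; python3 -m handwheel '[[0,0,-0.01,0,0,0,0.15],[0,0,-0.04,0,0,0,0.15],[0,0,-0.08,0,0,0,0.15],[0,0,-0.11,0,0,0,0.15],[0,0,-0.12,0,0,0,0.15],[0,0,-0.12,0,0,0,0.15]]'; python3 seat.py 125
python3 - <<'E'
from h import *
im,d,K,C=shot("wrist"); im2,_,_,_=shot("scene"); cv2.imwrite("pics/fin.png",np.hstack([cv2.resize(im,(400,300)),cv2.resize(im2[130:280,100:300],(400,300))]))
E
```

```text
clock: 25.2
position: [530.2, -35.3, 206.5]
ee_rot: [-0.596, 0.759, -0.204, 0.162]
contact_force: [0.7, -0.3, -0.9]
gripper_width: 49.2
grasp_force: 0.0
plate [-1.2000e-03 -3.5000e-03  4.9457e+00] 56117
rim [-8.0000e-04 -3.8000e-03 -8.0088e+00] 20652 gap at axis 12.95 rel tilt deg [-0.02  0.02]
floor None 0
clock: 26.0
position: [471.2, -21.2, 309.9]
ee_rot: [-0.596, 0.759, -0.204, 0.162]
contact_force: [0.5, -0.7, 0.7]
gripper_width: 48.9
grasp_force: 0.0
plate [-1.300000e-03 -3.600000e-03  1.248529e+02] 26049
rim [-1.300000e-03 -4.000000e-03  1.119191e+02] 7629 gap at axis 12.93 rel tilt deg [-0.    0.02]
floor None 0
```

View pics/fin.png

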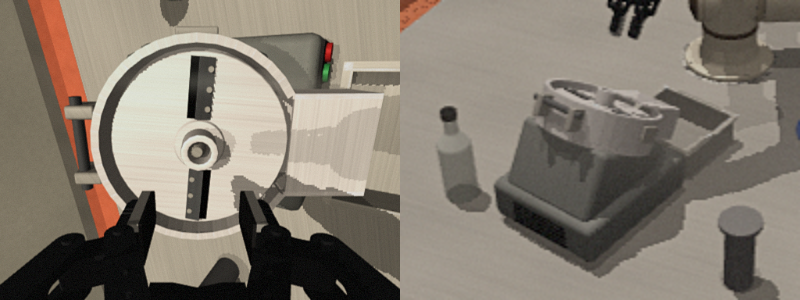

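The disc sits flat on the shaft, hub at (200,150) in the left half, parallel to the rim with a 12.93 mm gap. In the right half the bottle (460,160) and pusher (740,245) are standing, and the robot is clear.

```bash
python3 -c "
from bench import job_done
print(job_done())"
```

```text
the job is handed in; nothing more can be done
None
```

The ejector plate and then the slicing disc are on the drive shaft, each seated flat, with vanes and blades up; the pusher and the bottle are still standing, and I handed the job in after about 26 s of the 72 s allowed.

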